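# Swing a machine vise to the index mark and re-clamp it

### The arm

A 7-joint arm with a two-finger parallel gripper is mounted at the origin on the work surface. World frame = base frame: x ahead of the robot, y to its left, z up, the work surface at z = 0. Lengths are in m, angles in rad, forces in N, time in s.
With the tool pointing down it reaches from about 0.35 to 0.9 m from the base axis. Payload 8.1 kg.
Tool frame: the origin (TCP) lies where the fingers leave the gripper's body, on its centre line; the fingertips stand 66 mm ahead of it and the grasp point (between the pads) lies 47 mm ahead of it; x points along the fingers, z is the direction in which the jaws open and shut, and the axes are right-handed (so a half turn about x gives the same grasp; the last joint's range is limited). The gripper opens to 92 mm and grips with 3 to 60 N. Pads are 19 mm wide; open, the fingers measure 130 mm over their backs; the gripper's body (75 mm by 190 mm) begins 47 mm behind the grasp point.
Start: joints at [-1.243, 0.434, 0.025, 1.573, -0.012, 1.134, -0.075], TCP at [0.261, 0.568, 0.292] pointing down, gripper open.
Joint ranges: [-2.62, 2.62], [-0.44, 2.09], [-1.27, 1.32], [0.08, 2.57], [-1.32, 4.46], [0.12, 2], [-2.74, 2.74]. Speed limits (rad/s): [2.22, 2.22, 3.01, 3.01, 3.14, 3.14, 3.14].

### API

Orientations are given as a unit quaternion [x, y, z, w].
In Python, from workcell import bot gives the robot as it stands.
- The arm moves only by the shell command python3 -m jog 'ROWS' [FORCE]. ROWS is a JSON object of lists of equal length, an entry for each row: "offset": the shift along the tool's x, y, z in m, a list of three; "rot": the turn, a rotation vector about the tool's x, y, z in rad, a list of three; "jaw": the finger opening in m, from 0 to 0.0918. A call has 1 to 10 rows; each row is the pose to reach, as a shift and turn from the pose commanded when the call began, along the tool's axes at that moment; what a row does not reach only later rows make up. A row lasts 1/8 s, in which the tool goes at most 62.5 mm and 10.7 degrees, less where a joint would pass 70% of its speed; a pose out of reach is approached as far as the arm can. A call with a gripper value outside its range is refused whole. The fingers move at their own pace and stop on an object; FORCE is the grip in N (left out, the last holds). Time passes only in rows, so rows that repeat a pose let the fingers close. It gives the time, the measured TCP pose, the force and the opening at its end, in the units of the state.
- bot.observe(): the state, without advancing time (a new reading comes with each control period).
- bot.snapshot(name): name is "side" or "top"; returns the picture (400x640x3 uint8, blue, green, red); there is no depth.
- bot.camera_info(name): a dict with "fx", "fy", "cx", "cy" (pixels), "origin" and "attitude" of the camera in the world. Camera axes: x right, y up, looking along -z (the intrinsics and any distortion apply to the point x, -y, -z); pixel columns grow to the right and rows downward; lengths in m; the calibration is good to about 2 mm. A picture is of the moment at which its call begins. camera_info takes no time and is no camera call.
- bot.job_done(): hands the job in, once; it reports no verdict.
The state is a dict: "t": time; "q": joint angles; "qvel": joint speeds; "tau": joint torques, N m; "tool_pos": TCP position; "ee_rot": TCP orientation; "contact_force": force on the tool from outside, world axes, zero at the start; "torque": the same for the moment, N m; "grip_width": opening from 0.0 (shut) to 1.0 (fully open).
Only numpy, scipy, OpenCV 4.12 (cv2) and the standard library are available. Lean on these libraries where they do the work, as an engineer would, in place of code of your own. Each camera call takes 0.05 s, during which the arm holds its last target.

### The job

The drilling vise on its round swivel base points the wrong way. Loosen the T-bar clamp knob (counter-clockwise from above) until the clamp foot is off the ring, swing the vise until its pointer lines up with the upright index tab on the rim, then retighten the knob (clockwise) by feel, firm but not forced: about 0.6 N m. Do not drag the vise round while the foot still bites, never force the clamp, leave the other things on the bench where they are, and let go of everything at the end.

Things in the scene. Friction and masses are not known exactly. Their poses are not given: they have to be found in the camera images.
- knob_grip (a point): Clamp knob: dark level T-bar 84 mm long, 13 thick, 16 tall, on an upright screw over the clamp bracket beside the vise. Point: middle of the bar, on the screw's axis, 118 mm above the bench; x along the bar, z up. Bracket top 90 mm up; a 26 mm wide collar sits under the bar's middle, from 90 to 114 mm. Counter-clockwise from above loosens. The bar stays at its height and where it is left.
- knob: The same knob; origin on its axis at bench height. Turning the free screw takes 0.36 N m (9 to 10 N pushed square on the bar 38 mm out); clamping adds about 0.3 N m per radian after the foot bites. Properly tight: 0.52 to 0.66 N m (14 to 17 N at 38 mm); over 0.75 is forced. Feel this while it turns: a push held still reads about 0.05 less. Loosening 1.1 rad always frees it, end stop at 1.6 to 1.9.
- vise_jaw (a point): Fixed jaw: upright grey block, 26 mm (its x) by 50 mm (its y), at the pointer end of the vise; top 105 mm above the bench, on a bed 66 mm high and as wide. Point: 13 mm below the top, 57 mm from the swivel axis. x points outward to the pointer, z up. Its two sides, 50 mm apart, are free to be pinched from above.
- pointer_tip (a point): Tip of the vise's pointer, a steel nose 5 mm wide at the fixed-jaw end, 108 mm from the swivel axis, 30 mm up. x points outward from the swivel axis along the vise, z up.
- index_mark (a point): The index tab: a steel clip on the rim of the swivel base with an upright fin 4 mm thick, its top 47 mm up. This point is the fin's inner edge, 111 mm from the swivel axis, 30 mm up. x points outward from the swivel axis through the fin. It is fixed; line up the pointer with it.
- swivel_axis (a point): A point on the vertical axis on which the vise turns, in the middle of the swivel base, 36 mm above the bench (inside the vise). The base is a fixed disc 230 mm across, 20 mm high; the vise's ring on it is 180 mm across, top 36 mm up.
- clamp: Clamp bracket, fixed on the bench beside the ring, with the foot that it carries: a 22 mm steel button straight below the knob that presses on the vise's ring. It sinks 3 mm per radian of knob and gains about 90 N per radian once it bites. Where it bites differs each time and changes as the vise swings (worn ring): the old knob angle is no guide. Origin: on the swivel axis at bench height.
- vise: The whole turning vise, 190 mm long, 105 mm high; origin on the swivel axis at bench height, x towards its pointer, z up. Loosened, it turns with about 0.35 N m of drag and stays where it is left; clamped, it does not turn.
- big_nut: Bystander: hexagon nut 36 mm across flats, 18 mm high; origin under its centre.
- wrench: Bystander: steel wrench 170 mm long, lying along its x; origin under its middle.
- bearing: Bystander: steel bearing ring 52 mm across, 15 mm high; origin under its centre.
- shackle: Bystander: rusty bow shackle 70 x 65 mm, 14 mm thick, lying flat; origin at the middle of its pin, on the bench.
- pulley: Bystander: aluminium V-pulley 84 mm across, 40 mm high; origin under its centre.
- oil_can: Bystander: dark can 64 mm across, 130 mm high; origin under its centre.
- chuck_key: Bystander: T-shaped steel chuck key 80 x 75 mm, lying flat; origin at the middle of its cross bar, on the bench.
There are look-alikes about, which are no part of the job. What is shaped like the clamp but blue or red is not meant.

How it is judged:
On the way, in this order (a step that is already met when the one before it is completed fails the run):
1. the clamp is loosened: its foot no longer presses on the ring (contact force between clamp and vise below 0.5 N), for 0.2 s.
2. with the clamp still loose, the vise's pointer is brought in line with the index tab (angle between the x axis of pointer_tip and the x axis of index_mark, either way round below 0.05 rad and contact force between clamp and vise below 3 N), for 0.2 s.
3. the clamp is tightened again, its foot pressing with more than 45 N (contact force between clamp and vise above 45 N), for 0.2 s.
At the end, for the whole second after the job is handed in: The vise stands still with its pointer within 0.05 rad (about 5 mm at the tip) of the index tab's direction, and the clamp foot presses on the ring with 45 to 110 N (a last tightening torque of about 0.5 to 0.68 N m) (angle between the x axis of pointer_tip and the x axis of index_mark, either way round below 0.05 rad and contact force between clamp and vise between 45 and 110 N and angular speed of vise below 0.03 rad/s); the robot touches nothing.
It fails at once if the clamp is forced: its foot presses with more than 140 N (about 0.78 N m at the knob) (contact force between clamp and vise above 140 N).
It fails at once if the vise is dragged round (faster than 0.1 rad/s) while the clamp foot bites with more than 8 N (contact force between clamp and vise above 8 N and angular speed of vise above 0.1 rad/s).
It fails at once if a bystander is moved more than 30 mm (distance of any of big_nut, wrench, bearing, shackle, pulley, oil_can, chuck_key from where it was at the start of the episode above 0.03 m).
It also fails if it takes over 72 s, if anything falls off the work surface, if the arm or the gripper's body presses on something with over 40 N, if the wrist force passes 120 N, or if a joint passes its speed limit or range.

## Working session

There is one attempt and no reset: what is moved stays moved. The work goes in short steps, Python scripts to look and compute and a shell command to move; the robot and the scene stay as the last step left them, time stands still between calls to the robot, and variables do not carry over. Pictures are saved under pics/ and viewed, and the job is handed in when it is done.

```bash
mkdir -p pics; ls
python3 - <<'E'
from workcell import bot
import cv2
for n in("side","top"):
    cv2.imwrite(f"pics/{n}0.png",bot.snapshot(n)); print(n,bot.camera_info(n))
print(bot.observe())
E
```

```text
pics
side {'fx': 461.14961470888505, 'fy': 461.14961470888505, 'cx': 328.52578594543513, 'cy': 195.15258882479338, 'origin': array([ 0.193222  , -0.81998864,  0.99201789]), 'attitude': array([ 0.38454185, -0.06715827, -0.13852855,  0.91017975])}
top {'fx': 384.3015059473062, 'fy': 384.3015059473062, 'cx': 320.5648407675182, 'cy': 203.60460377960064, 'origin': array([0.29643084, 0.01782005, 1.03431588]), 'attitude': array([ 0.08314292, -0.07776233, -0.6801513 ,  0.72417849])}
{'t': 0.1, 'q': array([-1.2425826 ,  0.43517391,  0.02499853,  1.57396811, -0.01160348,
        1.13397959, -0.07509069]), 'qvel': array([-0.00037069, -0.00262454, -0.00169881, -0.00339301,  0.0007264 ,
       -0.00171848, -0.00068586]), 'tau': array([ 3.45954650e-03, -6.69120026e+01,  9.88073386e-01, -3.15148652e+01,
       -6.05318486e-02,  3.73737712e-02,  5.71533860e-05]), 'tool_pos': array([0.2609141 , 0.56755759, 0.29152557]), 'ee_rot': array([-0.38184999,  0.59571741,  0.38124455,  0.5949487 ]), 'contact_force': array([-0.06594436,  0.36945718,  0.08295775]), 'torque': array([-0.05358272, -0.01092452, -0.01799543]), 'grip_width': 0.995983091130572}
```

View pics/side0.png

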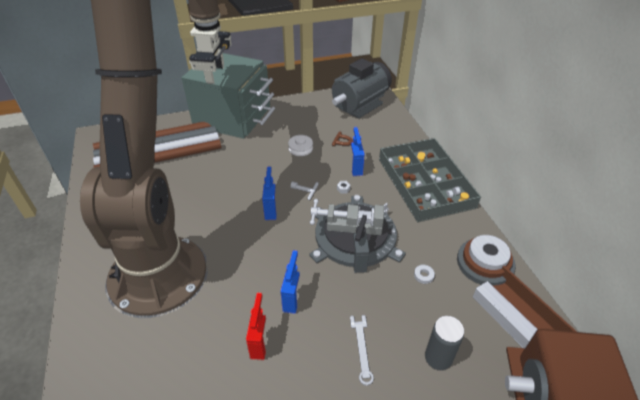

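View pics/top0.png

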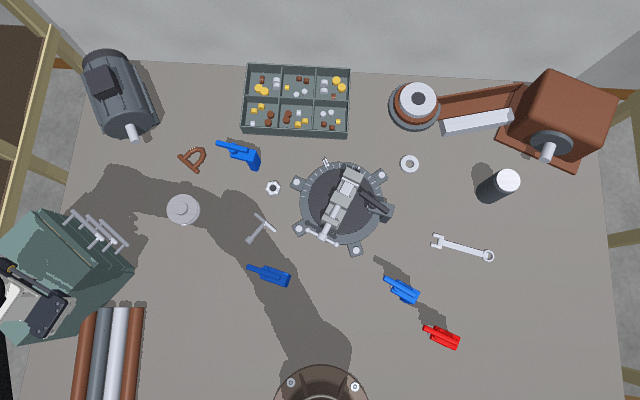

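```bash
cat > h.py <<'E'
import numpy as np, cv2
from scipy.spatial.transform import Rotation as R
from workcell import bot
def ray(n,u,v):
    c=bot.camera_info(n); d=np.array([(u-c['cx'])/c['fx'],-(v-c['cy'])/c['fy'],-1.])
    return np.array(c['origin']),R.from_quat(c['attitude']).apply(d)
def plane(n,u,v,z):
    o,d=ray(n,u,v); return o+d*(z-o[2])/d[2]
def proj(n,p):
    c=bot.camera_info(n); q=R.from_quat(c['attitude']).inv().apply(np.atleast_2d(p)-c['origin'])
    return np.c_[c['cx']+c['fx']*q[:,0]/-q[:,2], c['cy']-c['fy']*q[:,1]/-q[:,2]]
E
python3 - <<'E'
import cv2
a=cv2.imread('pics/top0.png')[145:265,280:410]
cv2.imwrite('pics/t0c.png',cv2.resize(a,None,fx=5,fy=5,interpolation=cv2.INTER_CUBIC)[:600])
a=cv2.imread('pics/side0.png')[180:280,295:425]
cv2.imwrite('pics/s0c.png',cv2.resize(a,None,fx=6,fy=6,interpolation=cv2.INTER_CUBIC))
E
```

```text
(no output)
```

View pics/t0c.png

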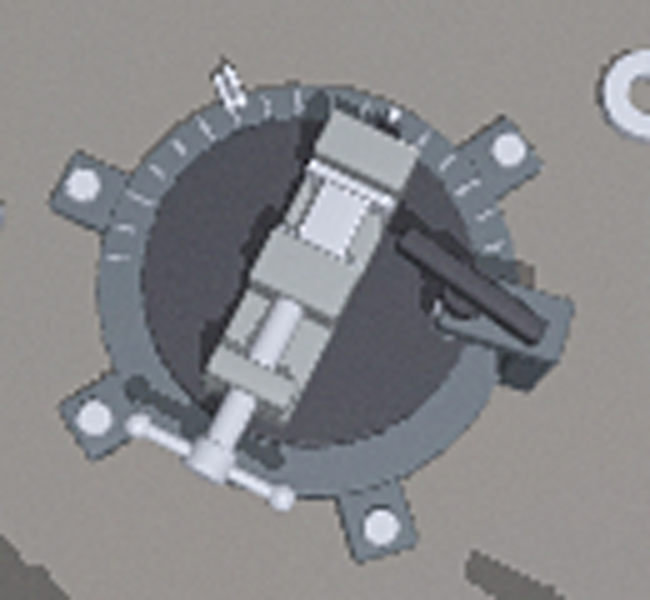

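View pics/s0c.png

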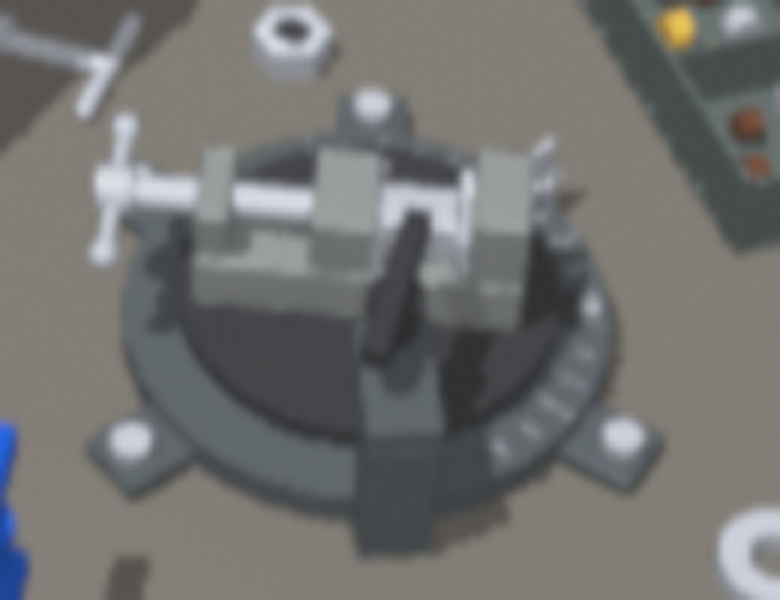

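```bash
python3 - <<'E'
from h import *
T=lambda x,y,z:plane('top',280+x/5-.4,145+y/5-.4,z)
S=lambda x,y,z:plane('side',295+x/6-.42,180+y/6-.42,z)
p=lambda s,v:print(s,np.round(v,4))
# base disc dark inner ring z=.036 boundary
pts=[(97,290),(130,190),(180,125),(270,86),(120,380),(190,450),(420,110)]
from scipy.optimize import least_squares
for z in(.02,):
    P=np.array([T(x,y,z)[:2] for x,y in pts]); f=least_squares(lambda c:np.hypot(*(P-c[:2]).T)-c[2],[.5,0,.1]); p('disc',f.x);p('r',f.fun)
pts=[(140,270),(160,210),(195,160),(250,120),(160,350),(200,405),(310,447),(400,430),(450,380)]
P=np.array([T(x,y,.036)[:2] for x,y in pts]); f=least_squares(lambda c:np.hypot(*(P-c[:2]).T)-c[2],[.5,0,.1]); p('ring',f.x);p('r',f.fun)
c=f.x[:2]
a,b=T(403,238,.126),T(540,330,.126); p('bar top',[a,b]); print(np.linalg.norm(a-b)); p('mid',(a+b)/2); print(np.arctan2(*(a-b)[1::-1]))
a,b=S(418,213,.126),S(378,357,.126); p('bar side',[a,b]); print(np.linalg.norm(a-b)); p('mid',(a+b)/2); print(np.arctan2(*(a-b)[1::-1]))
for n,f_ in(('jaw corners top',[(334,108),(420,152),(396,198),(313,158)]),):
    q=np.array([T(x,y,.105) for x,y in f_]);p(n,q);p('m',q.mean(0)); d=q.mean(0)[:2]-c; p('az,r',[np.arctan2(d[1],d[0]),np.hypot(*d)]); e=(q[0]+q[1]-q[2]-q[3]);p('az',np.arctan2(e[1],e[0]))
    e=q[0]-q[1];p('yaz-90',np.arctan2(e[1],e[0])-np.pi/2)
q=np.array([S(x,y,.105) for x,y in[(480,150),(527,153),(530,208),(470,208)]]);p('side jaw',q);p('m',q.mean(0))
for x,y,z in[(222,62,.047),(240,105,.047),(230,85,.02),(222,62,.02)]:
    d=T(x,y,z)[:2]-c; p(('fin',z),[*T(x,y,z),np.arctan2(d[1],d[0]),np.hypot(*d)])
for x,y in[(545,145),(547,185)]:
  for z in(.047,.02):
    d=S(x,y,z)[:2]-c; p(('finside',z),[*S(x,y,z),np.arctan2(d[1],d[0]),np.hypot(*d)])
x,y=393,115;d=T(x,y,.03)[:2]-c; p('tip',[*T(x,y,.03),np.arctan2(d[1],d[0]),np.hypot(*d)])
o=bot.observe(); p('R',R.from_quat(o['ee_rot']).as_matrix())
E
python3 - <<'E'
import cv2
a=cv2.imread('pics/top0.png')[150:175,315:375]
cv2.imwrite('pics/t0d.png',cv2.resize(a,None,fx=13,fy=13,interpolation=cv2.INTER_CUBIC))
a=cv2.imread('pics/side0.png')[195:240,360:410]
cv2.imwrite('pics/s0d.png',cv2.resize(a,None,fx=13,fy=13,interpolation=cv2.INTER_CUBIC))
E
```

```text
disc [ 0.5419 -0.0249  0.115 ]
r [ 0.002  -0.0025  0.0002 -0.0003  0.002  -0.0021  0.0007]
ring [ 0.5417 -0.025   0.0922]
r [ 0.0012 -0.0016 -0.0011  0.0018 -0.0006  0.0005 -0.0002  0.0016 -0.0017]
bar top [[ 0.5415 -0.0634  0.126 ]
 [ 0.4997 -0.1313  0.126 ]]
0.0797098364855842
mid [ 0.5206 -0.0973  0.126 ]
1.01894209001842
bar side [[ 0.5443 -0.0686  0.126 ]
 [ 0.4995 -0.14    0.126 ]]
0.08431937640300102
mid [ 0.5219 -0.1043  0.126 ]
1.0105749007591165
jaw corners top [[ 0.6132 -0.0276  0.105 ]
 [ 0.5926 -0.0721  0.105 ]
 [ 0.5677 -0.0609  0.105 ]
 [ 0.5861 -0.0183  0.105 ]]
m [ 0.5899 -0.0447  0.105 ]
az,r [-0.3873  0.0521]
az -0.3745
yaz-90 -0.4339
side jaw [[ 0.5937 -0.0218  0.105 ]
 [ 0.6134 -0.0297  0.105 ]
 [ 0.6015 -0.0619  0.105 ]
 [ 0.576  -0.0542  0.105 ]]
m [ 0.5961 -0.0419  0.105 ]
('fin', 0.047) [0.6554 0.0315 0.047  0.4612 0.127 ]
('fin', 0.047) [0.6315 0.0203 0.047  0.4673 0.1007]
('fin', 0.02) [0.652  0.0266 0.02   0.4377 0.1218]
('fin', 0.02) [0.6652 0.0319 0.02   0.4316 0.136 ]
('finside', 0.047) [0.6513 0.0245 0.047  0.4242 0.1203]
('finside', 0.02) [0.6644 0.0486 0.02   0.5405 0.1431]
('finside', 0.047) [ 0.6418 -0.0007  0.047   0.2384  0.103 ]
('finside', 0.02) [0.6546 0.0227 0.02   0.3999 0.1226]
tip [ 0.6368 -0.0637  0.03   -0.3865  0.1027]
R [[-5.000e-04 -9.086e-01  4.177e-01]
 [-1.300e-03  4.177e-01  9.086e-01]
 [-1.000e+00 -1.000e-04 -1.400e-03]]
```

View pics/t0d.png

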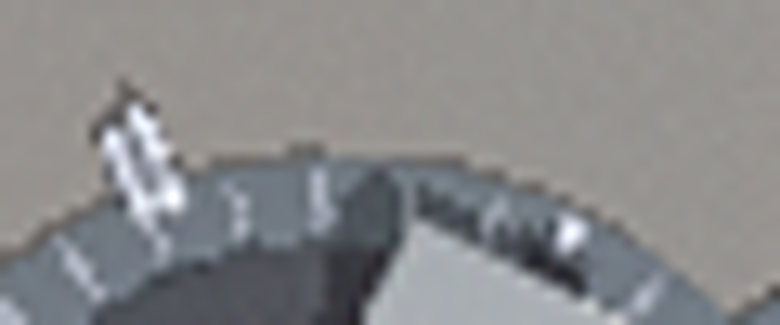

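View pics/s0d.png

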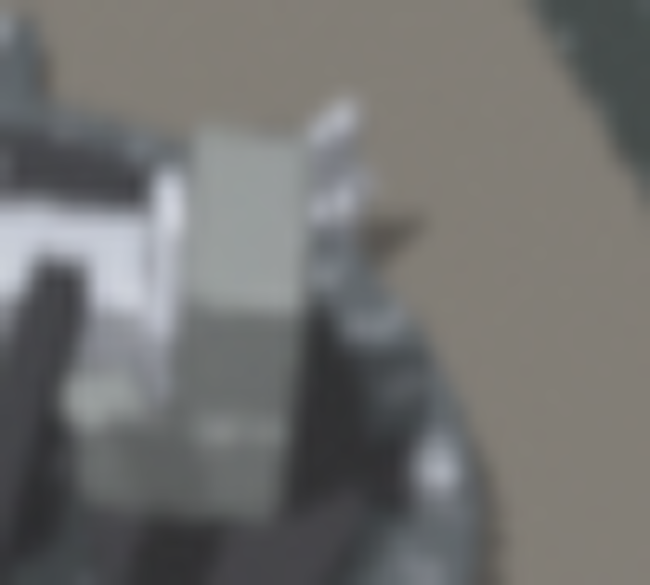

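Run:
```python
import cv2
a=cv2.imread('pics/top0.png')[185:225,350:400]
cv2.imwrite('pics/t0e.png',cv2.resize(a,None,fx=14,fy=14,interpolation=cv2.INTER_CUBIC))
a=cv2.imread('pics/side0.png')[205:255,340:390]
cv2.imwrite('pics/s0e.png',cv2.resize(a,None,fx=12,fy=12,interpolation=cv2.INTER_CUBIC))
```

```text
(no output)
```

View pics/t0e.png

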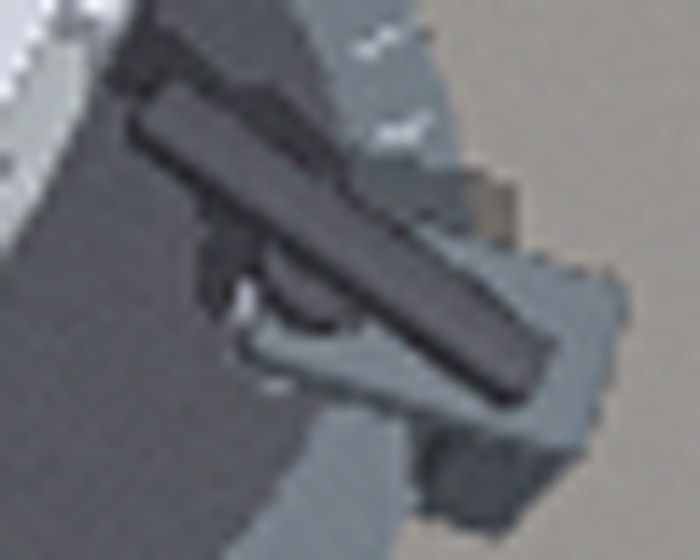

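View pics/s0e.png

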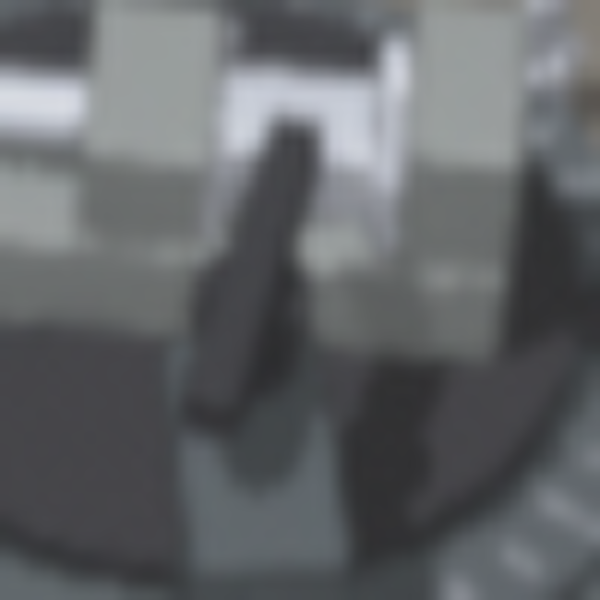

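Run:
```python
from h import *
p=lambda s,v:print(s,np.round(v,4))
def tri(a,b):
    o1,d1=ray('top',*a);o2,d2=ray('side',*b);d1/=np.linalg.norm(d1);d2/=np.linalg.norm(d2)
    s=np.linalg.lstsq(np.c_[d1,-d2],o2-o1,rcond=None)[0]; A=o1+s[0]*d1;B=o2+s[1]*d2
    return (A+B)/2,np.linalg.norm(A-B)
t=[(350+x/14-.46,185+y/14-.46) for x,y in[(155,98),(535,375)]]
s=[(340+x/12-.46,205+y/12-.46) for x,y in[(300,118),(218,395)]]
for a,b in zip(t,s): print(tri(a,b))
for n,l in(('top',t),('side',s)):
    a,b=[plane(n,*q,.126) for q in l]; p(n,[a,b,(a+b)/2]); print(np.linalg.norm(a-b),np.arctan2(*(a-b)[1::-1]))
```

```text
(array([ 0.54528552, -0.06473593,  0.12384646]), np.float64(0.002812268811710264))
(array([ 0.50074168, -0.13258115,  0.12256226]), np.float64(0.003962777899896435))
top [[ 0.5433 -0.0643  0.126 ]
 [ 0.498  -0.1317  0.126 ]
 [ 0.5206 -0.098   0.126 ]]
0.08116301445547454 0.9788356619520361
side [[ 0.5459 -0.0665  0.126 ]
 [ 0.5016 -0.1352  0.126 ]
 [ 0.5237 -0.1008  0.126 ]]
0.08177774638631294 0.9981311210801196
```

Knob middle is at about (0.522, -0.099) with the bar at azimuth 0.99. The swivel axis is at (0.542, -0.025), the vise at about -0.39 and the fin at about +0.45. I'll move over the knob.

```bash
python3 -m jog '{"offset":[[0,-0.043,-0.0414],[0,-0.086,-0.0828],[0,-0.129,-0.124],[0,-0.172,-0.166],[0,-0.215,-0.207],[0,-0.258,-0.248],[0,-0.301,-0.29],[0,-0.344,-0.331],[0,-0.387,-0.373],[0,-0.43,-0.414]],"rot":[[0.143,0,0],[0.286,0,0],[0.429,0,0],[0.572,0,0],[0.715,0,0],[0.858,0,0],[1.0,0,0],[1.144,0,0],[1.287,0,0],[1.43,0,0]],"jaw":[0.09,0.09,0.09,0.09,0.09,0.09,0.09,0.09,0.09,0.09]}' 60
cat >> h.py <<'E'
def st():
    o=bot.observe(); M=R.from_quat(o['ee_rot']).as_matrix()
    print('t',round(o['t'],2),'p',np.round(o['tool_pos'],4),'zaz',round(np.arctan2(M[1,2],M[0,2]),3),'tilt',np.round(M[2],3),'F',np.round(o['contact_force'],1),'M',np.round(o['torque'],3),'g',round(o['grip_width']*91.8,1),'q',np.round(o['q'],2))
    return o,M
def to(x,y,z,az):
    o,M=st(); d=M.T@(np.array([x,y,z])-o['tool_pos']); c=np.arctan2(M[1,2],M[0,2])
    print('offset',np.round(d,4),'rotx',round(-((az-c+np.pi)%(2*np.pi)-np.pi),3))
E
python3 -c "
from h import *
to(.522,-.0992,.21,-.58)"
```

```text
t: 1.35
tool_pos: [0.479, 0.0103, 0.2923]
ee_rot: [0.104, 0.699, -0.104, 0.7]
contact_force: [1.0, 0.5, -0.3]
grip_width: 0.981
t 1.35 p [0.479  0.0103 0.2923] zaz -0.294 tilt [-1.  0.  0.] F [ 1.   0.5 -0.3] M [-0.011  0.01  -0.006] g 90.1 q [-0.6   0.2   0.56  1.95 -0.13  1.02 -0.28]
offset [ 0.0823 -0.0924  0.0729] rotx 0.286
```

```bash
python3 -m jog '{"offset":[[0,-0.031,0.0243],[0,-0.062,0.0486],[0,-0.0924,0.073],[0.04,-0.0924,0.073],[0.08,-0.0924,0.073],[0.08,-0.0924,0.073]],"rot":[[0.095,0,0],[0.19,0,0],[0.286,0,0],[0.286,0,0],[0.286,0,0],[0.286,0,0]],"jaw":[0.09,0.09,0.08,0.06,0.06,0.06]}' 60
python3 - <<'E'
from h import *
to(.522,-.0992,.182,-.58)
for n,a in(('top',(330,165)),('side',(320,180))):
    i=bot.snapshot(n)[a[1]:a[1]+100,a[0]:a[0]+100]; cv2.imwrite(f'pics/{n}1.png',cv2.resize(i,None,fx=5,fy=5,interpolation=cv2.INTER_CUBIC))
E
```

```text
t: 2.1
tool_pos: [0.5204, -0.0969, 0.2099]
ee_rot: [0.2, 0.68, -0.202, 0.676]
contact_force: [-0.4, 0.6, 0.5]
grip_width: 0.661
t 2.1 p [ 0.5204 -0.0969  0.2099] zaz -0.576 tilt [-1.    -0.003 -0.005] F [-0.4  0.6  0.5] M [-0.089  0.089  0.003] g 60.7 q [-0.37  0.41  0.62  1.94 -0.3   0.89 -0.18]
offset [ 0.0279 -0.001   0.0027] rotx 0.004
```

View pics/side1.png

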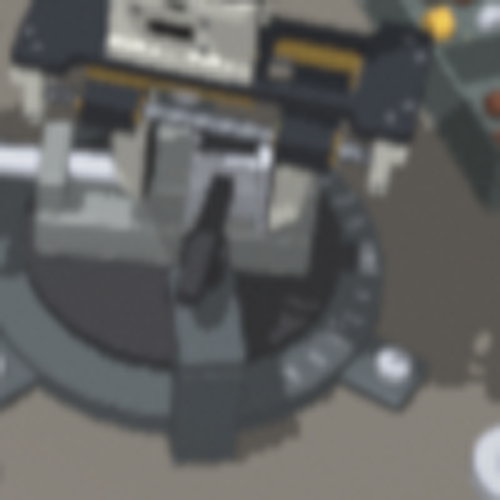

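View pics/top1.png

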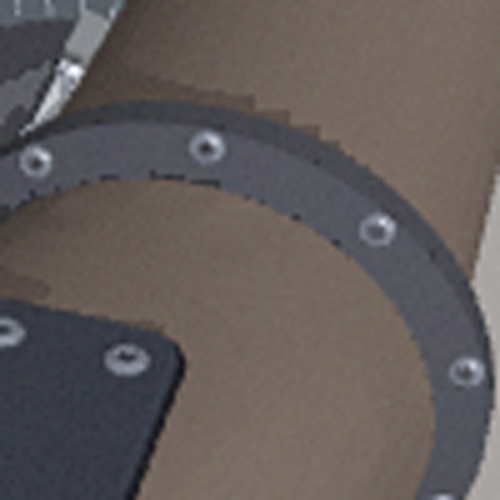

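The fingers straddle the bar: finger tips are at crop (130,190) and (290,200), and the bar middle is at about (207,240). I'll descend and close.

```bash
python3 -m jog '{"offset":[[0.014,-0.001,0.0027],[0.028,-0.001,0.0027],[0.028,-0.001,0.0027],[0.028,-0.001,0.0027],[0.028,-0.001,0.0027],[0.028,-0.001,0.0027],[0.028,-0.001,0.0027],[0.028,-0.001,0.0027]],"rot":[[0,0,0],[0,0,0],[0,0,0],[0,0,0],[0,0,0],[0,0,0],[0,0,0],[0,0,0]],"jaw":[0.06,0.06,0.03,0,0,0,0,0]}' 60
python3 -c "
from h import *
st()"
```

```text
t: 3.2
tool_pos: [0.5222, -0.0984, 0.1839]
ee_rot: [0.201, 0.68, -0.2, 0.676]
contact_force: [-7.5, 5.5, 7.4]
grip_width: 0.131
t 3.2 p [ 0.5222 -0.0984  0.1839] zaz -0.576 tilt [-1.    -0.    -0.005] F [-7.5  5.5  7.4] M [ 0.955  1.775 -0.078] g 12.1 q [-0.35  0.45  0.59  1.96 -0.34  0.83 -0.14]
```

```bash
python3 -m jog '{"offset":[[-0.001,0,-0.001],[-0.001,0,-0.001],[-0.001,0,-0.001],[-0.001,0,-0.001]],"rot":[[-0.06,0,0],[-0.14,0,0],[-0.22,0,0],[-0.3,0,0]],"jaw":[0,0,0,0]}' 60
python3 -c "
from h import *
st()"
```

```text
t: 3.7
tool_pos: [0.5219, -0.0981, 0.1841]
ee_rot: [0.097, 0.702, -0.096, 0.699]
contact_force: [-0.7, 2.6, -8.8]
grip_width: 0.133
t 3.7 p [ 0.5219 -0.0981  0.1841] zaz -0.274 tilt [-1.     0.    -0.003] F [-0.7  2.6 -8.8] M [ 0.448  0.208 -0.389] g 12.2 q [-0.29  0.44  0.51  1.96 -0.29  0.82  0.1 ]
```

```bash
python3 -m jog '{"offset":[[0,0,0],[0,0,0],[0,0,0],[0,0,0],[0,0,0],[0,0,0]],"rot":[[-0.1,0,0],[-0.2,0,0],[-0.3,0,0],[-0.4,0,0],[-0.5,0,0],[-0.6,0,0]],"jaw":[0,0,0,0,0,0]}' 60
python3 -c "
from h import *
st()"
python3 -m jog '{"offset":[[0,0,0],[0,0,0],[0,0,0],[0,0,0],[0,0,0]],"rot":[[-0.1,0,0],[-0.2,0,0],[-0.3,0,0],[-0.4,0,0],[-0.45,0,0]],"jaw":[0,0,0,0,0]}' 60
python3 - <<'E'
from h import *
st()
for n,a in(('side',(320,180)),):
    i=bot.snapshot(n)[a[1]:a[1]+100,a[0]:a[0]+100]; cv2.imwrite(f'pics/{n}2.png',cv2.resize(i,None,fx=5,fy=5,interpolation=cv2.INTER_CUBIC))
E
```

```text
t: 4.45
tool_pos: [0.5215, -0.0981, 0.1841]
ee_rot: [-0.114, 0.699, 0.116, 0.696]
contact_force: [-3.0, 2.7, -6.7]
grip_width: 0.13
t 4.45 p [ 0.5215 -0.0981  0.1841] zaz 0.327 tilt [-1.     0.003 -0.003] F [-3.   2.7 -6.7] M [ 0.492  0.646 -0.44 ] g 11.9 q [-0.18  0.42  0.35  1.95 -0.19  0.81  0.61]
t: 5.08
tool_pos: [0.5212, -0.0983, 0.1841]
ee_rot: [-0.266, 0.656, 0.269, 0.653]
contact_force: [-3.4, 3.2, -4.6]
grip_width: 0.134
t 5.08 p [ 0.5212 -0.0983  0.1841] zaz 0.776 tilt [-1.     0.004 -0.002] F [-3.4  3.2 -4.6] M [ 0.508  0.836 -0.397] g 12.3 q [-0.09  0.41  0.23  1.94 -0.13  0.81  0.99]
```

View pics/side2.png

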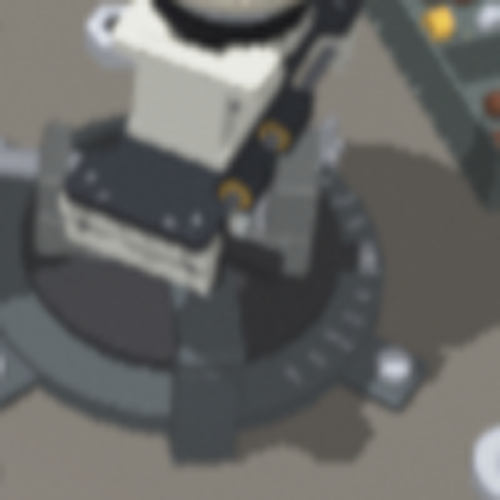

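```bash
python3 -m jog '{"offset":[[0,0,0],[0,0,0],[-0.03,0,0],[-0.06,0,0],[-0.07,0,0]],"rot":[[0,0,0],[0,0,0],[0,0,0],[0,0,0],[0,0,0]],"jaw":[0.04,0.05,0.07,0.072,0.072]}' 30
python3 - <<'E'
from h import *
to(.5944,-.0455,.25,1.18)
for n,a in(('side',(320,180)),):
    i=bot.snapshot(n)[a[1]:a[1]+100,a[0]:a[0]+100]; cv2.imwrite(f'pics/{n}3.png',cv2.resize(i,None,fx=5,fy=5,interpolation=cv2.INTER_CUBIC))
E
```

```text
t: 5.75
tool_pos: [0.5245, -0.0994, 0.2573]
ee_rot: [-0.267, 0.654, 0.266, 0.656]
contact_force: [1.2, -0.2, 0.3]
grip_width: 0.626
t 5.75 p [ 0.5245 -0.0994  0.2573] zaz 0.773 tilt [-1.    -0.003  0.003] F [ 1.2 -0.2  0.3] M [ 0.013 -0.008 -0.028] g 57.4 q [-0.11  0.32  0.26  1.86 -0.1   0.97  0.96]
offset [ 0.0076 -0.0103  0.0877] rotx -0.407
```

View pics/side3.png

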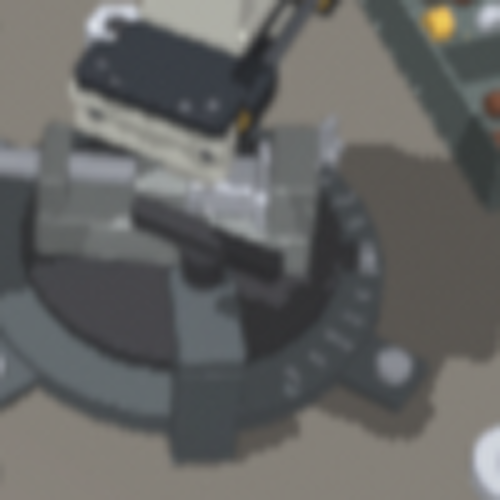

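```bash
python3 -m jog '{"offset":[[0,-0.005,0.044],[0.005,-0.0103,0.088],[0.008,-0.0103,0.088],[0.008,-0.0103,0.088]],"rot":[[-0.15,0,0],[-0.3,0,0],[-0.407,0,0],[-0.407,0,0]],"jaw":[0.076,0.076,0.076,0.076]}' 30
python3 - <<'E'
from h import *
to(.5944,-.0455,.141,1.18)
a=plane('side',320+135/5,180+205/5,.126);b=plane('side',320+280/5,180+265/5,.126);print(a,b,(a+b)/2,np.linalg.norm(a-b),np.arctan2(*(a-b)[1::-1]))
for n,a in(('side',(320,160)),):
    i=bot.snapshot(n)[a[1]:a[1]+110,a[0]:a[0]+110]; cv2.imwrite(f'pics/{n}4.png',cv2.resize(i,None,fx=5,fy=5,interpolation=cv2.INTER_CUBIC))
E
```

```text
t: 6.3
tool_pos: [0.5931, -0.0448, 0.2459]
ee_rot: [-0.393, 0.588, 0.394, 0.587]
contact_force: [-0.5, 0.6, -0.9]
grip_width: 0.825
t 6.3 p [ 0.5931 -0.0448  0.2459] zaz 1.181 tilt [-1.     0.002 -0.001] F [-0.5  0.6 -0.9] M [ 0.011  0.041 -0.005] g 75.7 q [-0.12  0.43  0.15  1.72 -0.07  1.01  1.23]
offset [ 1.049e-01 -1.700e-03 -1.000e-04] rotx 0.001
[ 0.49456784 -0.07532598  0.126     ] [ 0.55040538 -0.13477534  0.126     ] [ 0.52248661 -0.10505066  0.126     ] 0.08156014723802939 2.3248757563083844
```

View pics/side4.png

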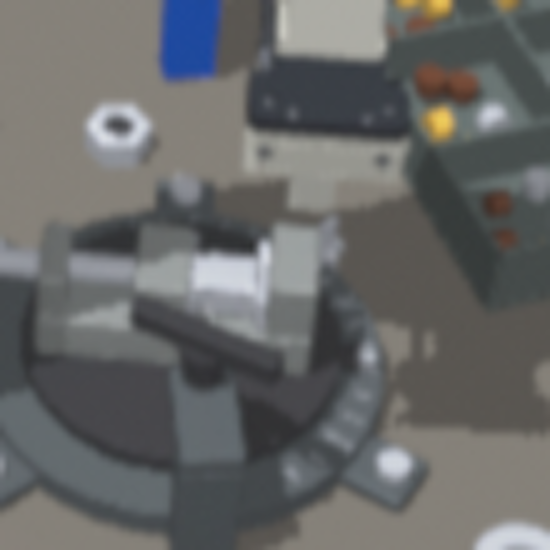

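```bash
python3 -m jog '{"offset":[[0.05,-0.0017,0],[0.09,-0.0017,0],[0.105,-0.0017,0],[0.105,-0.0017,0],[0.105,-0.0017,0],[0.105,-0.0017,0],[0.105,-0.0017,0]],"rot":[[0,0,0],[0,0,0],[0,0,0],[0,0,0],[0,0,0],[0,0,0],[0,0,0]],"jaw":[0.076,0.076,0.076,0.06,0.04,0.04,0.04]}' 25
python3 - <<'E'
from h import *
o,M=st()
c=np.array([.5417,-.025]);d=o['tool_pos'][:2]-c;r=np.hypot(*d);a=np.arctan2(d[1],d[0]);print(r,a)
za=np.arctan2(M[1,2],M[0,2])
for k in range(1,11):
    th=.08*k; e=r*np.array([np.cos(a+th),np.sin(a+th)])-d; u=M.T@np.r_[e,0]; print(np.round(u,4),-th)
E
```

```text
t: 7.22
tool_pos: [0.5957, -0.0465, 0.1438]
ee_rot: [-0.394, 0.587, 0.393, 0.588]
contact_force: [-1.3, -3.5, 7.5]
grip_width: 0.542
t 7.22 p [ 0.5957 -0.0465  0.1438] zaz 1.18 tilt [-1.    -0.003  0.   ] F [-1.3 -3.5  7.5] M [-0.81   0.291 -0.024] g 49.8 q [-0.1   0.55  0.13  1.81 -0.09  0.79  1.25]
0.058148583641330055 -0.37867072302401406
[0.     0.0002 0.0046] -0.08
[-0.      0.0009  0.0093] -0.16
[-0.      0.0018  0.0138] -0.24
[-0.      0.0032  0.0183] -0.32
[-0.      0.0049  0.0226] -0.4
[-0.      0.0069  0.0268] -0.48
[-0.      0.0093  0.0308] -0.56
[-0.      0.0119  0.0346] -0.64
[-0.      0.0149  0.0382] -0.72
[-0.      0.0181  0.0415] -0.8
```

```bash
python3 -m jog '{"offset":[[0,0.0002,0.0046],[0,0.0009,0.0093],[0,0.0018,0.0138],[0,0.0032,0.0183],[0,0.0049,0.0226]],"rot":[[-0.08,0,0],[-0.16,0,0],[-0.24,0,0],[-0.32,0,0],[-0.4,0,0]],"jaw":[0.04,0.04,0.04,0.04,0.04]}' 25
python3 -c "
from h import *
st()"
```

```text
t: 7.85
tool_pos: [0.6004, -0.0233, 0.1438]
ee_rot: [0.504, -0.496, -0.502, -0.498]
contact_force: [1.0, -2.9, 5.0]
grip_width: 0.543
t 7.85 p [ 0.6004 -0.0233  0.1438] zaz 1.582 tilt [-1.    -0.004 -0.   ] F [ 1.  -2.9  5. ] M [-0.374 -0.225 -0.38 ] g 49.9 q [-0.06  0.55  0.02  1.8  -0.01  0.79  1.54]
```

```bash
python3 -m jog '{"offset":[[0,0.0005,0.0064],[0,0.0018,0.0128],[0,0.0037,0.019],[0,0.0063,0.0248],[0,0.0063,0.0248]],"rot":[[-0.11,0,0],[-0.22,0,0],[-0.33,0,0],[-0.44,0,0],[-0.44,0,0]],"jaw":[0.04,0.04,0.04,0.04,0.04]}' 25
python3 - <<'E'
from h import *
st()
for n,a in(('side',(330,160)),('top',(280,145))):
    j=bot.snapshot(n);cv2.imwrite(f'pics/{n}5f.png',j);i=j[a[1]:a[1]+100,a[0]:a[0]+100]; cv2.imwrite(f'pics/{n}5.png',cv2.resize(i,None,fx=6,fy=6,interpolation=cv2.INTER_CUBIC))
E
```

```text
t: 8.48
tool_pos: [0.5945, 0.0025, 0.1438]
ee_rot: [0.601, -0.374, -0.598, -0.376]
contact_force: [4.1, -1.0, 2.0]
grip_width: 0.545
t 8.47 p [0.5945 0.0025 0.1438] zaz 2.023 tilt [-1.    -0.005 -0.002] F [ 4.1 -1.   2. ] M [ 0.273 -0.718  0.473] g 50.0 q [-0.02  0.54 -0.1   1.81  0.08  0.79  1.86]
```

View pics/side5.png

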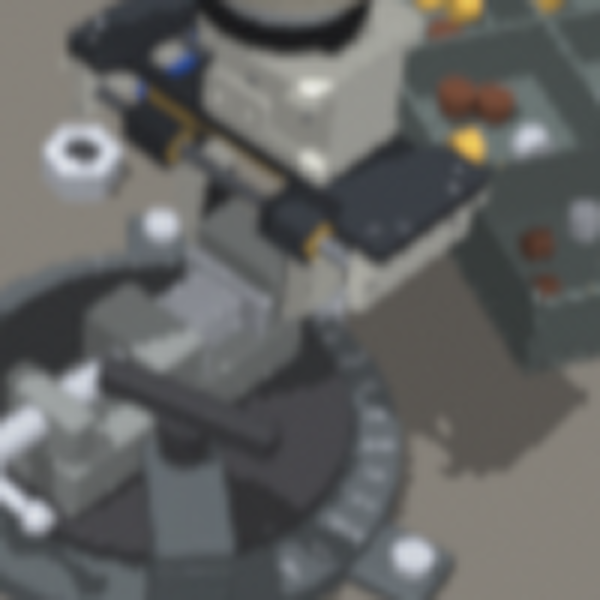

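View pics/top5.png

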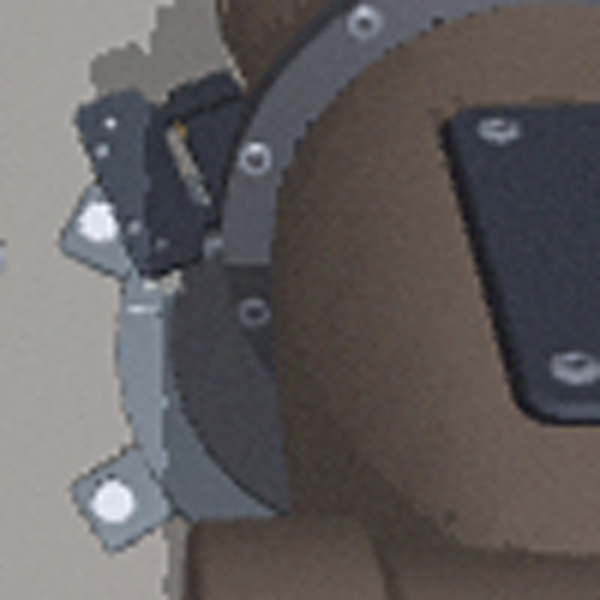

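```bash
python3 -m jog '{"offset":[[0,0,0],[0,0,0],[-0.05,0,0],[-0.1,0,0],[-0.12,0,0.04],[-0.12,0,0.1],[-0.12,0,0.16],[-0.12,0,0.22],[-0.12,0,0.28],[-0.12,0,0.3]],"rot":[[0,0,0],[0,0,0],[0,0,0],[0,0,0],[0,0,0],[0,0,0],[0,0,0],[0,0,0],[0,0,0],[0,0,0]],"jaw":[0.06,0.075,0.08,0.08,0.08,0.08,0.08,0.08,0.08,0.08]}' 25
python3 - <<'E'
from h import *
st()
for n,a in(('side',(330,180)),('top',(290,145))):
    j=bot.snapshot(n);cv2.imwrite(f'pics/{n}6f.png',j);i=j[a[1]:a[1]+100,a[0]:a[0]+100]; cv2.imwrite(f'pics/{n}6.png',cv2.resize(i,None,fx=6,fy=6,interpolation=cv2.INTER_CUBIC))
E
```

```text
t: 9.82
tool_pos: [0.4591, 0.2759, 0.2623]
ee_rot: [-0.599, 0.374, 0.601, 0.374]
contact_force: [0.4, -1.0, 0.4]
grip_width: 0.869
t 9.82 p [0.4591 0.2759 0.2623] zaz 2.026 tilt [-1.     0.001  0.002] F [ 0.4 -1.   0.4] M [ 0.054 -0.073 -0.019] g 79.8 q [-0.47  0.33 -0.22  1.82  0.08  1.    1.3 ]
```

View pics/side6.png

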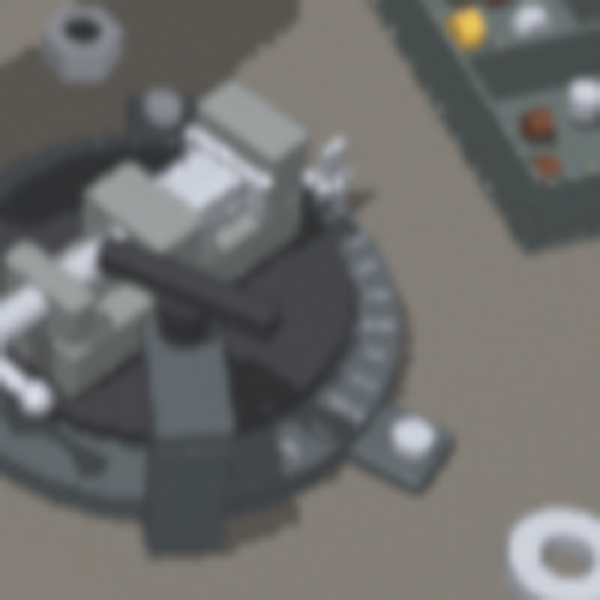

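View pics/top6.png

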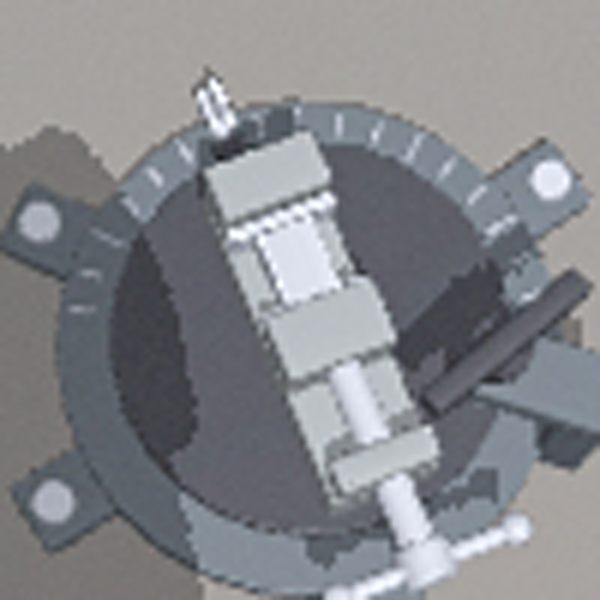

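Run:
```python
import cv2
a=cv2.imread('pics/top6f.png')[150:190,315:355]
cv2.imwrite('pics/t6d.png',cv2.resize(a,None,fx=15,fy=15,interpolation=cv2.INTER_CUBIC))
a=cv2.imread('pics/side6f.png')[190:230,360:410]
cv2.imwrite('pics/s6d.png',cv2.resize(a,None,fx=15,fy=15,interpolation=cv2.INTER_CUBIC))
```

```text
(no output)
```

View pics/t6d.png

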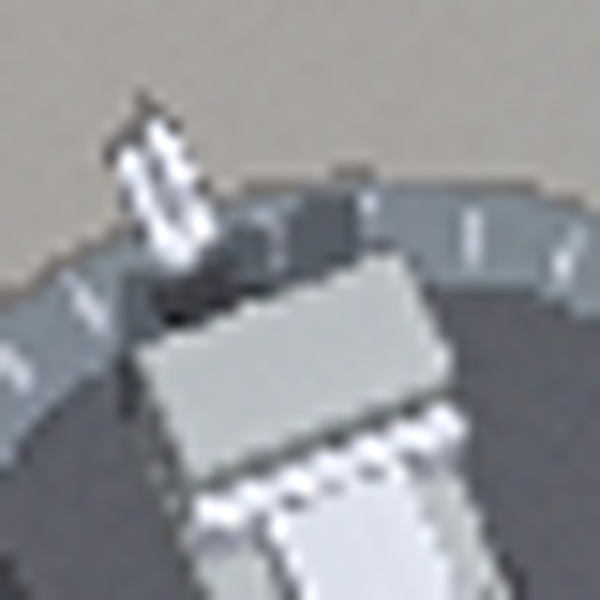

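View pics/s6d.png

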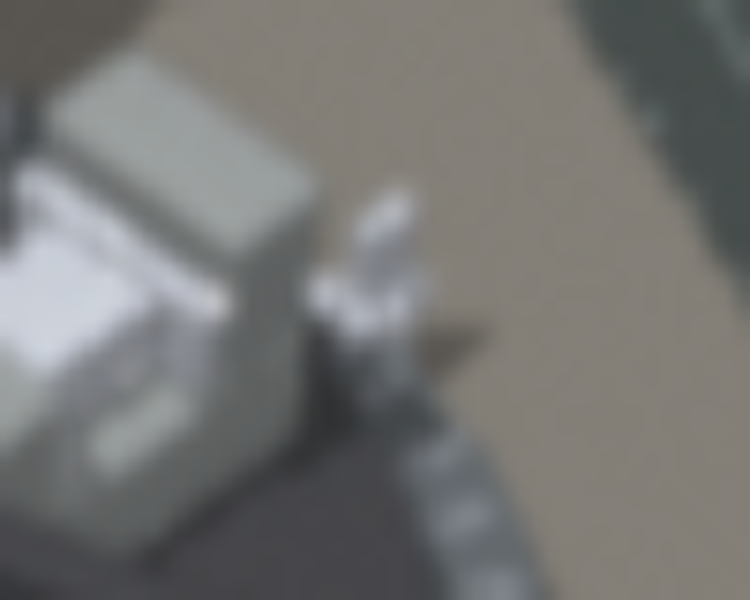

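Run:
```python
from h import *
p=lambda s,v:print(s,np.round(v,4))
T=lambda x,y,z:plane('top',315+x/15-.47,150+y/15-.47,z)
S=lambda x,y,z:plane('side',360+x/15-.47,190+y/15-.47,z)
c=np.array([.5417,-.025])
for n,f,l in(('top',T,[(140,345),(395,250),(450,370),(195,475)]),('side',S,[(45,110),(135,50),(315,185),(240,245)])):
    q=np.array([f(x,y,.105) for x,y in l])[:,:2]
    if n=='side': q=q[[1,2,3,0]]
    p(n,q); m=q.mean(0); d=m-c; p('mean, az r',[*m,np.arctan2(d[1],d[0]),np.hypot(*d)])
    for s,e in(('y far',q[0]-q[1]),('y near',q[3]-q[2])): p(s,[np.hypot(*e),np.arctan2(e[1],e[0])-np.pi/2])
    for s,e in(('x l',q[0]-q[3]),('x r',q[1]-q[2])): p(s,[np.hypot(*e),np.arctan2(e[1],e[0])])
# lower-z features: fin
for s,f,l in(('top',T,[(145,110),(165,180),(120,150),(155,125),(205,230),(185,250),(170,265)]),('side',S,[(400,195),(365,240),(400,320),(320,285),(350,320)])):
  for x,y in l:
    for z in(.03,.047):
      q=f(x,y,z)[:2]; d=q-c; p((s,x,y,z),[*q,np.arctan2(d[1],d[0]),np.hypot(*d)])
# predict where tip/fin would appear for az .40,.45,.5
for az in(.4,.45,.5):
    u=np.array([np.cos(az),np.sin(az)])
    P=[np.r_[c+u*.108,.032],np.r_[c+u*.111,.047],np.r_[c+u*.124,.047]]
    p(az,[(proj('top',P)-[315,150]+.47)*15,(proj('side',P)-[360,190]+.47)*15])
```

```text
top [[ 0.5929  0.0285]
 [ 0.6124 -0.0136]
 [ 0.5917 -0.0239]
 [ 0.5707  0.0179]]
mean, az r [0.5919 0.0023 0.4973 0.0571]
y far [0.0464 0.434 ]
y near [0.0468 0.4668]
x l [0.0246 0.4453]
x r [0.0231 0.4641]
side [[ 0.5947  0.026 ]
 [ 0.6132 -0.0167]
 [ 0.5944 -0.0271]
 [ 0.573   0.0158]]
mean, az r [ 5.938e-01 -5.000e-04  4.394e-01  5.760e-02]
y far [0.0466 0.4096]
y near [0.0479 0.4624]
x l [0.024 0.437]
x r [0.0215 0.5016]
('top', 145, 110, 0.03) [0.662  0.0312 0.4371 0.1328]
('top', 145, 110, 0.047) [0.6558 0.031  0.4561 0.1271]
('top', 165, 180, 0.03) [0.6487 0.0267 0.4503 0.1188]
('top', 165, 180, 0.047) [0.6427 0.0266 0.472  0.1134]
('top', 120, 150, 0.03) [0.654  0.0353 0.4931 0.1275]
('top', 120, 150, 0.047) [0.6479 0.035  0.5144 0.122 ]
('top', 155, 125, 0.03) [0.6592 0.0292 0.4321 0.1294]
('top', 155, 125, 0.047) [0.6531 0.029  0.4515 0.1238]
('top', 205, 230, 0.03) [0.6395 0.0188 0.4213 0.1072]
('top', 205, 230, 0.047) [0.6337 0.0188 0.4445 0.1019]
('top', 185, 250, 0.03) [0.6355 0.0223 0.467  0.105 ]
('top', 185, 250, 0.047) [0.6297 0.0222 0.4922 0.0999]
('top', 170, 265,
[... 371 characters left out ...]
side', 400, 320, 0.047) [ 0.6423 -0.0027  0.2178  0.1031]
('side', 320, 285, 0.03) [0.6391 0.0253 0.4763 0.1096]
('side', 320, 285, 0.047) [0.6313 0.0103 0.3757 0.0963]
('side', 350, 320, 0.03) [0.6411 0.0148 0.3807 0.1071]
('side', 350, 320, 0.047) [0.6332 0.     0.2671 0.0948]
0.4 [[[215.4651 218.4568]
  [211.6024 176.4113]
  [187.5034 112.0565]]

 [[346.8801 304.6507]
  [365.4264 243.2117]
  [412.6201 212.6247]]]
0.45 [[[187.8947 228.4145]
  [182.8834 186.7654]
  [155.4935 123.5624]]

 [[326.5426 289.6144]
  [344.3436 227.7889]
  [389.068  195.5541]]]
0.5 [[[160.8635 239.6821]
  [154.7248 198.4819]
  [124.1028 136.5837]]

 [[305.362  275.3132]
  [322.3935 213.1218]
  [364.5689 179.3274]]]
```

Vise axis is about 0.45 (jaw edges and gripper angle agree). The fin averages about 0.435, with side and top views giving 0.41 to 0.45. I'll make a small clockwise correction of about 0.02.

```bash
python3 -c "
from h import *
to(.594,.0025,.26,2.023)"
python3 -m jog '{"offset":[[0,0,-0.06],[0,0,-0.12],[0,0,-0.18],[0,0,-0.24],[0,0,-0.3],[0.0,0,-0.305],[0.05,0,-0.305],[0.1,0,-0.305],[0.115,0,-0.305],[0.115,0,-0.305]],"rot":[[0,0,0],[0,0,0],[0,0,0],[0,0,0],[0,0,0],[0,0,0],[0,0,0],[0,0,0],[0,0,0],[0,0,0]],"jaw":[0.08,0.08,0.08,0.08,0.08,0.08,0.08,0.08,0.08,0.08]}' 25
python3 -c "
from h import *
to(.594,.0025,.144,2.023)"
```

```text
t 9.93 p [0.46   0.2747 0.2622] zaz 2.026 tilt [-1.     0.001  0.001] F [ 0.7 -0.6  0.5] M [0.038 0.042 0.031] g 79.8 q [-0.47  0.33 -0.22  1.82  0.08  1.    1.31]
offset [ 0.0018 -0.0008 -0.3034] rotx 0.003
t: 11.18
tool_pos: [0.5943, -0.0027, 0.1471]
ee_rot: [-0.599, 0.376, 0.599, 0.376]
contact_force: [0.6, -0.3, 0.4]
grip_width: 0.869
t 11.18 p [ 0.5943 -0.0027  0.1471] zaz 2.021 tilt [-1.     0.001  0.   ] F [ 0.6 -0.3  0.4] M [ 0.044 -0.051  0.021] g 79.7 q [-0.02  0.54 -0.1   1.8   0.07  0.81  1.87]
offset [ 0.0031 -0.002   0.0048] rotx -0.002
```

```bash
python3 -m jog '{"offset":[[0.002,-0.002,0.0045],[0.002,-0.002,0.0045],[0.002,-0.002,0.0045],[0.002,-0.002,0.0045],[0.002,-0.002,0.0045],[0.002,-0.002,0.0033],[0.002,-0.002,0.0033],[0.002,-0.002,0.0033]],"rot":[[0,0,0],[0,0,0],[0,0,0],[0,0,0],[0,0,0],[0.02,0,0],[0.02,0,0],[0.02,0,0]],"jaw":[0.08,0.07,0.05,0.04,0.04,0.04,0.04,0.04]}' 25
python3 -c "
from h import *
st()"
```

```text
t: 12.18
tool_pos: [0.5951, 0.0012, 0.1455]
ee_rot: [0.595, -0.382, -0.595, -0.382]
contact_force: [-2.9, -0.2, 5.9]
grip_width: 0.545
t 12.18 p [0.5951 0.0012 0.1455] zaz 2.0 tilt [-1. -0. -0.] F [-2.9 -0.2  5.9] M [ 0.014  0.405 -0.151] g 50.0 q [-0.03  0.54 -0.09  1.8   0.07  0.8   1.85]
```

```bash
python3 -m jog '{"offset":[[0,0,0],[0,0,0],[-0.05,0,0],[-0.1,0,0],[-0.11,0,0],[-0.11,0.05,0.02],[-0.11,0.1,0.04]],"rot":[[0,0,0],[0,0,0],[0,0,0],[0,0,0],[0.15,0,0],[0.3,0,0],[0.48,0,0]],"jaw":[0.06,0.075,0.075,0.07,0.07,0.07,0.07]}' 25
python3 - <<'E'
from h import *
to(.522,-.099,.25,.773)
for n,a in(('side',(330,180)),):
    j=bot.snapshot(n);cv2.imwrite(f'pics/{n}7f.png',j);i=j[a[1]:a[1]+70,a[0]:a[0]+80]; cv2.imwrite(f'pics/{n}7.png',cv2.resize(i,None,fx=8,fy=8,interpolation=cv2.INTER_CUBIC))
E
```

```text
t: 13.05
tool_pos: [0.4862, -0.0041, 0.255]
ee_rot: [-0.486, 0.514, 0.486, 0.514]
contact_force: [-0.3, -0.2, 0.3]
grip_width: 0.766
t 13.05 p [ 0.4862 -0.0041  0.255 ] zaz 1.515 tilt [-1. -0.  0.] F [-0.3 -0.2  0.3] M [ 0.007  0.029 -0.032] g 70.3 q [-0.1   0.25 -0.01  1.95  0.    0.94  1.41]
offset [ 0.0049 -0.041  -0.0928] rotx 0.742
```

View pics/side7.png

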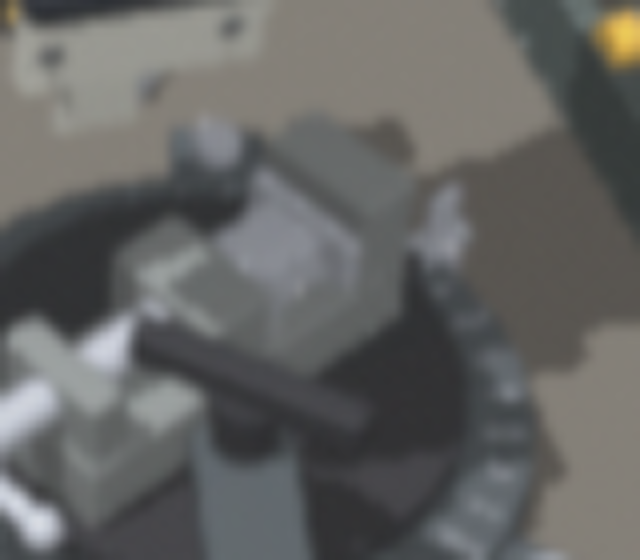

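```bash
python3 -m jog '{"offset":[[0,-0.01,-0.023],[0,-0.02,-0.046],[0,-0.03,-0.07],[0,-0.041,-0.092],[0.0,-0.041,-0.0925],[0.0,-0.041,-0.0925]],"rot":[[0.15,0,0],[0.3,0,0],[0.45,0,0],[0.6,0,0],[0.742,0,0],[0.742,0,0]],"jaw":[0.06,0.06,0.06,0.06,0.06,0.06]}' 60
python3 -c "
from h import *
to(.522,-.0985,.184,.773)"
```

```text
t: 13.85
tool_pos: [0.5238, -0.0986, 0.255]
ee_rot: [-0.269, 0.654, 0.269, 0.654]
contact_force: [-0.0, 0.4, -0.2]
grip_width: 0.649
t 13.85 p [ 0.5238 -0.0986  0.255 ] zaz 0.78 tilt [-1.  0. -0.] F [-0.   0.4 -0.2] M [-0.009 -0.021 -0.039] g 59.6 q [-0.06  0.32  0.19  1.86 -0.07  0.97  0.94]
offset [ 0.071   0.0013 -0.0012] rotx 0.007
```

```bash
python3 -m jog '{"offset":[[0.04,0.0013,-0.0012],[0.07,0.0013,-0.0012],[0.07,0.0013,-0.0012],[0.07,0.0013,-0.0012],[0.07,0.0013,-0.0012],[0.07,0.0013,-0.0012],[0.07,0.0013,-0.0012],[0.07,0.0013,-0.0012]],"rot":[[0,0,0],[0,0,0],[0,0,0],[0,0,0],[0,0,0],[0,0,0],[0,0,0],[0,0,0]],"jaw":[0.06,0.06,0.04,0.02,0,0,0,0]}' 60
python3 -c "
from h import *
st()"
```

```text
t: 14.85
tool_pos: [0.5217, -0.0989, 0.1856]
ee_rot: [-0.268, 0.654, 0.268, 0.654]
contact_force: [-3.4, -1.5, 5.6]
grip_width: 0.128
t 14.85 p [ 0.5217 -0.0989  0.1856] zaz 0.778 tilt [-1. -0. -0.] F [-3.4 -1.5  5.6] M [-0.359  0.695 -0.161] g 11.7 q [-0.04  0.4   0.17  1.94 -0.09  0.81  0.96]
```

```bash
cat > s.py <<'E'
from h import *
st()
E
python3 -m jog '{"offset":[[0,0,0],[0,0,0],[0,0,0],[0,0,0]],"rot":[[0.06,0,0],[0.12,0,0],[0.18,0,0],[0.24,0,0]],"jaw":[0,0,0,0]}' 60; python3 s.py
python3 -m jog '{"offset":[[0,0,0],[0,0,0],[0,0,0],[0,0,0]],"rot":[[0.06,0,0],[0.12,0,0],[0.18,0,0],[0.24,0,0]],"jaw":[0,0,0,0]}' 60; python3 s.py
```

```text
t: 15.35
tool_pos: [0.5216, -0.099, 0.1856]
ee_rot: [-0.188, 0.682, 0.188, 0.682]
contact_force: [-3.8, -1.8, 5.7]
grip_width: 0.129
t 15.35 p [ 0.5216 -0.099   0.1856] zaz 0.537 tilt [-1.    -0.    -0.001] F [-3.8 -1.8  5.7] M [-0.604  0.821  0.318] g 11.8 q [-0.09  0.4   0.23  1.94 -0.12  0.81  0.75]
t: 15.85
tool_pos: [0.5216, -0.099, 0.1856]
ee_rot: [-0.105, 0.7, 0.105, 0.699]
contact_force: [-3.0, -2.0, 7.5]
grip_width: 0.129
t 15.85 p [ 0.5216 -0.099   0.1856] zaz 0.297 tilt [-1.    -0.    -0.001] F [-3.  -2.   7.5] M [-0.638  0.895  0.362] g 11.9 q [-0.13  0.41  0.29  1.95 -0.16  0.81  0.54]
```

```bash
python3 -m jog '{"offset":[[0,0,0],[0,0,0],[0,0,0]],"rot":[[0.05,0,0],[0.1,0,0],[0.15,0,0]],"jaw":[0,0,0]}' 60 >/dev/null; python3 s.py
python3 -m jog '{"offset":[[0,0,0],[0,0,0],[0,0,0]],"rot":[[0.05,0,0],[0.1,0,0],[0.15,0,0]],"jaw":[0,0,0]}' 60 >/dev/null; python3 s.py
```

```text
t 16.23 p [ 0.5216 -0.099   0.1856] zaz 0.148 tilt [-1.    -0.    -0.001] F [-3.1 -1.4  7.1] M [-0.637  0.887  0.326] g 11.9 q [-0.16  0.41  0.33  1.95 -0.18  0.81  0.42]
t 16.6 p [ 0.5215 -0.099   0.1856] zaz -0.002 tilt [-1.    -0.001 -0.001] F [-4.3 -2.   7. ] M [-0.601  0.975  0.376] g 12.1 q [-0.19  0.41  0.37  1.95 -0.2   0.81  0.29]
```

```bash
python3 -m jog '{"offset":[[0,0,0],[0,0,0],[0,0,0]],"rot":[[0.05,0,0],[0.1,0,0],[0.15,0,0]],"jaw":[0,0,0]}' 60 >/dev/null; python3 s.py
```

```text
t 16.98 p [ 0.5215 -0.099   0.1856] zaz -0.153 tilt [-1.    -0.001 -0.001] F [-4.2 -1.9  7.1] M [-0.584  1.02   0.312] g 12.0 q [-0.22  0.42  0.41  1.95 -0.23  0.81  0.16]
```

```bash
python3 -m jog '{"offset":[[0,0,0],[0,0,0],[0,0,0]],"rot":[[0.05,0,0],[0.1,0,0],[0.15,0,0]],"jaw":[0,0,0]}' 60 >/dev/null; python3 s.py
python3 -m jog '{"offset":[[0,0,0],[0,0,0],[0,0,0]],"rot":[[0.05,0,0],[0.1,0,0],[0.15,0,0]],"jaw":[0,0,0]}' 60 >/dev/null; python3 s.py
```

```text
t 17.35 p [ 0.5214 -0.099   0.1856] zaz -0.302 tilt [-1.    -0.001 -0.001] F [-4.4 -2.4  7.4] M [-0.608  1.079  0.312] g 11.7 q [-0.25  0.42  0.45  1.96 -0.25  0.82  0.04]
t 17.73 p [ 0.5214 -0.099   0.1856] zaz -0.452 tilt [-1.    -0.001 -0.001] F [-4.3 -1.4  7.2] M [-0.591  1.209  0.342] g 12.1 q [-0.28  0.43  0.49  1.96 -0.27  0.82 -0.09]
```

```bash
python3 -m jog '{"offset":[[0,0,0],[0,0,0],[0,0,0]],"rot":[[0.05,0,0],[0.1,0,0],[0.15,0,0]],"jaw":[0,0,0]}' 60 >/dev/null; python3 s.py
```

```text
t 18.1 p [ 0.5214 -0.099   0.1856] zaz -0.602 tilt [-1.    -0.001 -0.   ] F [-4.8 -1.4  9. ] M [-0.639  1.231  0.314] g 12.0 q [-0.31  0.43  0.53  1.96 -0.3   0.82 -0.21]
```

```bash
python3 -m jog '{"offset":[[0,0,0],[0,0,0],[0,0,0]],"rot":[[0.05,0,0],[0.1,0,0],[0.15,0,0]],"jaw":[0,0,0]}' 60 >/dev/null; python3 s.py
python3 - <<'E'
from h import *
j=bot.snapshot('side');i=j[170:260,320:420]; cv2.imwrite('pics/side8.png',cv2.resize(i,None,fx=6,fy=6,interpolation=cv2.INTER_CUBIC))
E
```

```text
t 18.48 p [ 0.5214 -0.099   0.1856] zaz -0.752 tilt [-1.    -0.001 -0.   ] F [-5.2 -2.6  7.9] M [-0.552  1.27   0.392] g 12.1 q [-0.34  0.44  0.58  1.96 -0.32  0.83 -0.34]
```

View pics/side8.png

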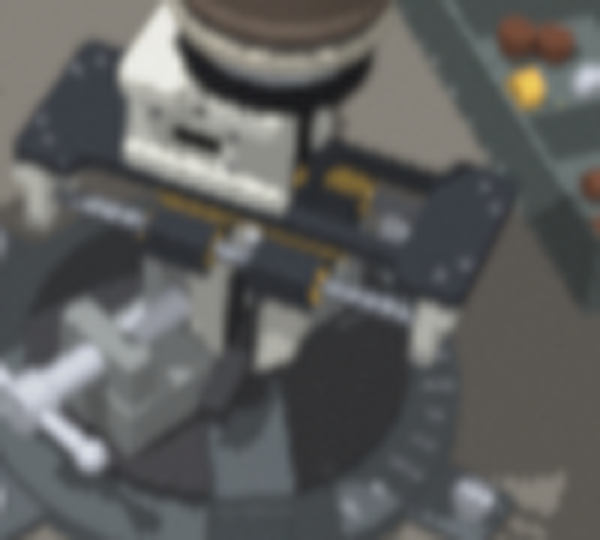

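The bar follows the gripper (near end at crop (215,395)), so there's no slip. Torque is just starting to rise.

```bash
python3 -m jog '{"offset":[[0,0,0],[0,0,0],[0,0,0]],"rot":[[0.05,0,0],[0.1,0,0],[0.15,0,0]],"jaw":[0,0,0]}' 60 >/dev/null; python3 s.py
```

```text
t 18.9 p [ 0.5213 -0.099   0.1856] zaz -0.902 tilt [-1.    -0.001 -0.   ] F [-5.4 -1.1  8.1] M [-0.559  1.254  0.449] g 12.0 q [-0.36  0.45  0.62  1.97 -0.35  0.83 -0.46]
```

```bash
python3 -m jog '{"offset":[[0,0,0],[0,0,0],[0,0,0]],"rot":[[0.05,0,0],[0.1,0,0],[0.15,0,0]],"jaw":[0,0,0]}' 60 >/dev/null; python3 s.py
```

```text
t 19.27 p [ 0.5213 -0.0989  0.1856] zaz -1.052 tilt [-1.    -0.001 -0.   ] F [-5.4 -0.9  8. ] M [-0.509  1.393  0.437] g 12.1 q [-0.39  0.46  0.66  1.97 -0.37  0.84 -0.58]
```

```bash
python3 -m jog '{"offset":[[0,0,0],[0,0,0],[0,0,0]],"rot":[[0.05,0,0],[0.1,0,0],[0.15,0,0]],"jaw":[0,0,0]}' 60 >/dev/null; python3 s.py
```

```text
t 19.65 p [ 0.5212 -0.099   0.1856] zaz -1.202 tilt [-1.    -0.001 -0.   ] F [-5.4 -2.4  9.3] M [-0.474  1.388  0.484] g 11.8 q [-0.42  0.47  0.7   1.97 -0.4   0.85 -0.7 ]
```

```bash
python3 -m jog '{"offset":[[0,0,0],[0,0,0],[0,0,0]],"rot":[[0.04,0,0],[0.08,0,0],[0.12,0,0]],"jaw":[0,0,0]}' 60 >/dev/null; python3 s.py
```

```text
t 20.02 p [ 0.5213 -0.0989  0.1856] zaz -1.322 tilt [-1.    -0.001 -0.   ] F [-5.5 -2.1  9.7] M [-0.403  1.389  0.409] g 11.9 q [-0.44  0.48  0.73  1.97 -0.42  0.85 -0.8 ]
```

```bash
python3 -m jog '{"offset":[[0,0,0],[0,0,0]],"rot":[[0.05,0,0],[0.1,0,0]],"jaw":[0,0]}' 60 >/dev/null; python3 s.py
```

```text
t 20.27 p [ 0.5213 -0.0989  0.1856] zaz -1.422 tilt [-1.    -0.001 -0.   ] F [-5.2 -2.4 10. ] M [-0.352  1.432  0.531] g 12.0 q [-0.46  0.48  0.76  1.97 -0.44  0.86 -0.88]
```

```bash
python3 -m jog '{"offset":[[0,0,0]],"rot":[[0.05,0,0]],"jaw":[0]}' 60 >/dev/null; python3 s.py
python3 -m jog '{"offset":[[0,0,0]],"rot":[[0.05,0,0]],"jaw":[0]}' 60 >/dev/null; python3 s.py
```

```text
t 20.4 p [ 0.5213 -0.0989  0.1856] zaz -1.472 tilt [-1.    -0.001 -0.   ] F [-5.8 -1.4  8.8] M [-0.384  1.435  0.483] g 11.8 q [-0.47  0.49  0.78  1.97 -0.45  0.86 -0.92]
t 20.52 p [ 0.5213 -0.0988  0.1856] zaz -1.522 tilt [-1.    -0.001 -0.   ] F [-6.2 -1.4  9.4] M [-0.357  1.416  0.562] g 11.9 q [-0.48  0.49  0.79  1.97 -0.46  0.86 -0.96]
```

```bash
python3 -m jog '{"offset":[[0,0,0]],"rot":[[0.04,0,0]],"jaw":[0]}' 60 >/dev/null; python3 s.py
python3 -m jog '{"offset":[[0,0,0]],"rot":[[0.04,0,0]],"jaw":[0]}' 60 >/dev/null; python3 s.py
python3 - <<'E'
from h import *
j=bot.snapshot('side');i=j[170:260,320:420]; cv2.imwrite('pics/side9.png',cv2.resize(i,None,fx=6,fy=6,interpolation=cv2.INTER_CUBIC))
E
```

```text
t 20.65 p [ 0.5212 -0.0988  0.1856] zaz -1.562 tilt [-1.    -0.001  0.   ] F [-6.6 -1.1  9.3] M [-0.357  1.454  0.54 ] g 11.5 q [-0.49  0.5   0.8   1.97 -0.47  0.87 -0.99]
t 20.77 p [ 0.5212 -0.0988  0.1856] zaz -1.602 tilt [-1.    -0.001  0.   ] F [-6.  -1.1  9.4] M [-0.375  1.491  0.569] g 12.0 q [-0.49  0.5   0.81  1.97 -0.47  0.87 -1.02]
```

View pics/side9.png

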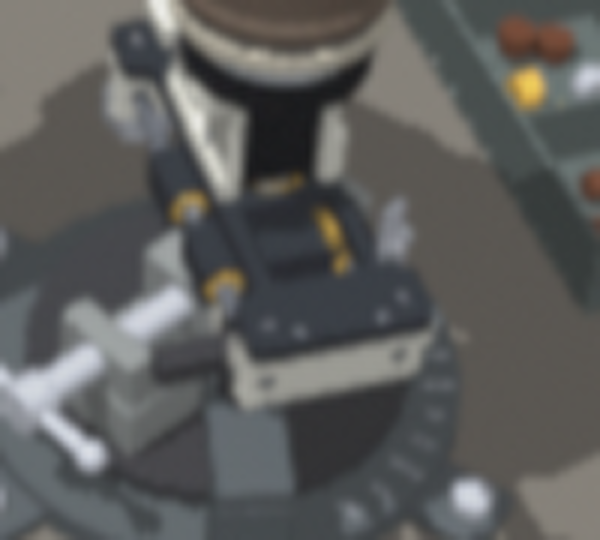

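```bash
python3 -m jog '{"offset":[[0,0,0],[0,0,0],[0,0,0],[-0.03,0,0],[-0.07,0,0],[-0.1,0,0],[-0.1,0.06,0],[-0.1,0.12,0],[-0.1,0.18,0],[-0.1,0.18,0]],"rot":[[0,0,0],[0,0,0],[0,0,0],[0,0,0],[0,0,0],[0,0,0],[0,0,0],[0,0,0],[0,0,0],[0,0,0]],"jaw":[0.03,0.06,0.06,0.06,0.06,0.06,0.06,0.06,0.06,0.06]}' 60
python3 - <<'E'
from h import *
st()
for n,a in(('side',(330,180)),('top',(290,145))):
    j=bot.snapshot(n);cv2.imwrite(f'pics/{n}10f.png',j);i=j[a[1]:a[1]+100,a[0]:a[0]+100]; cv2.imwrite(f'pics/{n}10.png',cv2.resize(i,None,fx=6,fy=6,interpolation=cv2.INTER_CUBIC))
E
```

```text
t: 22.08
tool_pos: [0.705, -0.1028, 0.2828]
ee_rot: [-0.506, -0.493, 0.507, -0.493]
contact_force: [-0.8, 0.0, -0.6]
grip_width: 0.652
t 22.07 p [ 0.705  -0.1028  0.2828] zaz -1.598 tilt [-1.    -0.001  0.001] F [-0.8  0.  -0.6] M [-0.02   0.234  0.003] g 59.8 q [-0.38  0.69  0.82  1.38 -0.51  1.28 -1.13]
```

View pics/side10.png

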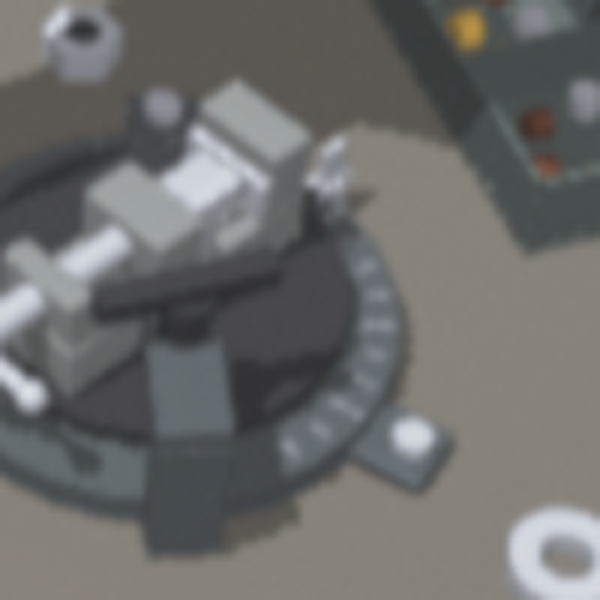

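View pics/top10.png

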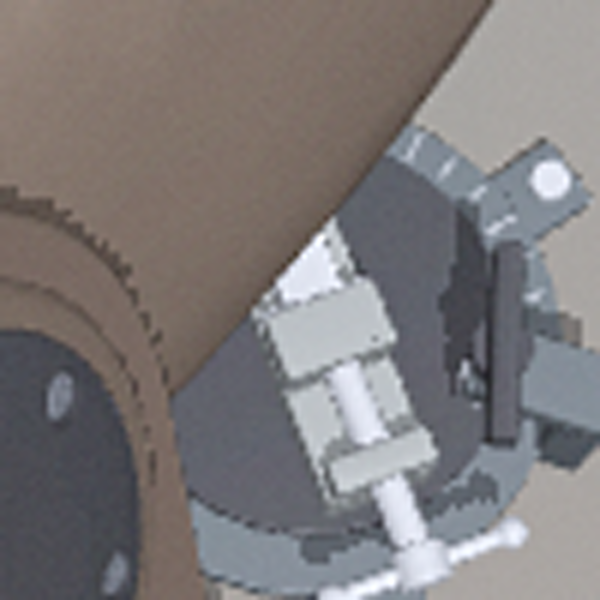

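Run:
```python
from h import *
S=lambda x,y,z:plane('side',330+x/6-.42,180+y/6-.42,z)
T=lambda x,y,z:plane('top',290+x/6-.42,145+y/6-.42,z)
for f,a,b in((S,(95,297),(280,268)),(T,(508,243),(502,438))):
    a,b=f(*a,.126),f(*b,.126);e=b-a;print(np.linalg.norm(e),np.arctan2(e[1],e[0]),(a+b)/2)
# jaw edges
q=np.array([S(x,y,.105) for x,y in[(237,80),(310,135),(275,162),(200,108)]])[:,:2]
for e in(q[0]-q[1],q[3]-q[2]): print('az',np.arctan2(e[1],e[0])-np.pi/2)
print(q.mean(0)-[.002,-.0017]-[.5404,-.0237])
```

```text
0.08078547274145495 -0.09009685439210452 [ 0.52183175 -0.10386235  0.126     ]
0.0813346253356397 -3.1400105169679877 [ 0.52106696 -0.09713     0.126     ]
az 0.406722280961189
az 0.4419107682579275
[0.05181861 0.0230506 ]
```

```bash
python3 -c "
from workcell import bot
print(bot.job_done())"
```

```text
the job is handed in; nothing more can be done
None
```

The vise is lined up with the index tab and clamped again, and I handed the job in at about 22 s of the 72 s. No verdict came back.

**What I did**
- **Loosened:** I gripped the knob on its axis and turned it 1.35 rad counter-clockwise.
- **Swung:** I pinched the fixed jaw and swung the vise about 0.84 rad. I then made a 0.02 rad correction back after looking again.
- **Retightened:** I turned the knob about 2.38 rad clockwise. It started to bite near 1.5 rad. I then let go of everything and moved the arm clear.

**Last checks**
- **Alignment:** The vise direction is about 0.42–0.43 rad from the gripper pose and jaw edges. The index fin is about 0.435 rad, but its individual readings ran from 0.41 to 0.45. The difference is under about 0.03 rad, inside the 0.05 allowed.
- **Clamp force:** The last torque reading was 0.57 N m, against about 0.33 when turning freely, with noise of about ±0.03. That puts the foot at about 65–80 N. The torque readings rose more slowly than stated (about 0.17 N m per radian, not 0.3), so this figure is uncertain.
- **Knob slip:** The bar ended at about −0.04 rad, against −0.03 for the gripper, so it did not slip in the fingers. The two cameras differed on this angle by 0.09 rad.
- **Fin view:** In the last top picture the arm hid the pointer and fin, so the final alignment rests on the side view and the gripper readings.
- **Bystanders:** Nothing was bumped, as far as the pictures and force readings show. I did not re-measure each one.

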